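# Roll the bar into the V-block and set it against the stop

### The arm

A 7-joint arm with a two-finger parallel gripper is mounted at the origin on the work surface. World frame = base frame: x ahead of the robot, y to its left, z up, the work surface at z = 0. Lengths are in m, angles in degrees, forces in N, time in s.
With the tool pointing down it reaches from about 0.425 to 0.975 m from the base axis. Payload 16.7 kg.
Tool frame: the origin (TCP) lies on the mounting face of the last link; the fingertips stand 173 mm ahead of it and the grasp point (between the pads) lies 155 mm ahead of it (robot.hold_point_z is the distance from the TCP to the grasp point, in m); z points along the fingers, y is the direction in which the jaws open and shut (so a half turn about z gives the same grasp; the last joint's range is limited). The gripper opens to 85 mm and grips with 20 to 120 N. Pads are 22 mm wide; open, the fingers measure 114 mm over their backs; the gripper's body (76 mm by 85 mm) begins 54 mm behind the grasp point. The pads swing forward as they close: fully open they stand 13 mm farther back than shut.
Start: joints at [67.294, 24.414, 4.234, 92.017, -1.954, 63.644, -3.845], TCP at [0.165, -0.655, 0.405] pointing down, gripper open.
Joint ranges: [-163.25, 163.25], [-28.42, 122.38], [-70.27, 78.77], [12.13, 141.07], [-58.53, 238.53], [9.26, 117.41], [-156.51, 156.51]. Speed limits (degrees/s): [108.29, 108.29, 136.94, 136.94, 172.46, 172.46, 172.46].

### API

Orientations are given as a 3x3 rotation matrix whose columns are the frame's x, y, z axes.
In Python, from rig import sensors, eyes, job, robot gives the robot as it stands.
- The arm moves only by the tool drive_tool, never from a script. Its argument "steps" is one flat list of numbers, 5 for each row, row after row: the finger opening in m, from 0 to 0.0854, then the shift along the tool's x, y, z in m, then the turn about the tool's z in rad. In form: [fingers, tx, ty, tz, turn, fingers, tx, ty, tz, turn, ...]. A call has 1 to 8 rows; each row is the pose to reach, as a shift and turn from the pose commanded when the call began, along the tool's axes at that moment; what a row does not reach only later rows make up. A row lasts 1/8 s, in which the tool goes at most 62.5 mm and 10.7 degrees, less where a joint would pass 70% of its speed; a pose out of reach is approached as far as the arm can. A call with a gripper value outside its range is refused whole. The fingers move at their own pace and stop on an object; "squeeze" is the grip in N (left out, the last holds). Time passes only in rows, so rows that repeat a pose let the fingers close. It gives the time, the measured TCP pose, the force and the opening at its end, in the units of the state.
- sensors.read_state(): the state, without advancing time (a new reading comes with each control period).
- eyes.get_image(name): name is "scene" or "top" or "wrist"; returns the picture (384x512x3 uint8, red, green, blue); there is no depth.
- eyes.calibration(name): a dict with "fx", "fy", "cx", "cy" (pixels), "R" (3x3) and "t" (3): a world point X has camera coordinates R X + t. Camera axes: x right, y down, z forward; pixel columns grow to the right and rows downward; lengths in m; the calibration is good to about 2 mm. A picture is of the moment at which its call begins: read the wrist's pose just before it. calibration takes no time and is no camera call; for the wrist camera it gives the pose at the moment of the call.
- job.sign_off(): hands the job in, once; it reports no verdict.
The state is a dict: "time": time; "qpos": joint angles; "joint_velocities": joint speeds; "effort": joint torques, N m; "tool_pos": TCP position; "tool_rot": TCP orientation; "force": force on the tool from outside, world axes, zero at the start; "ft_torque": the same for the moment, N m; "grip_width": finger opening in m.
Only numpy, scipy, OpenCV 4.12 (cv2) and the standard library are available. Lean on these libraries where they do the work, as an engineer would, in place of code of your own. Each camera call takes 0.05 s, during which the arm holds its last target.

### The job

Set the round steel bar up for marking: with the fingertips, roll it sideways over the steel plate until it drops into the V-block (the block with one big V and an end stop, not the one with several small grooves), then push it endways along the V until its end is against the stop, and take the hand away. Roll and push only: never pick the bar up or carry it, and do not let it fall onto the bench. Leave the other tools and pieces where they lie.

Things in the scene. Friction and masses are not known exactly. Their poses are not given: they have to be found in the camera images.
- bar: polished oiled steel cylinder, 28 mm diameter, 120 mm long, 0.58 kg, lying on the plate within 7 degrees of parallel to the V. Origin: on its axis, half-way (51 mm above the bench). x along the bar; y, z turn as it rolls. Rolls at about 1 N, stops soon after a slow push; pushed well above mid-height it may wedge, at or just below mid-height it rolls. Slides endways in the V at 2 to 4 N
- plate: flat steel plate on a black rubber pad, fixed, 210 mm (its x) by 250 mm (y), top 37 mm above the bench. Origin: centre of the underside; z up. The bar rolls along its y; V-block and grooved block stand against its +y and -y sides, either way round. The bar starts with its end 13 to 27 mm short of the stop's face along x, so that rolled squarely it passes clear of the stop
- vblock: steel V-block, fixed, standing upright on the bench against one side of the plate with a 1 mm gap, its axes parallel to the plate's. 110 mm long (its x), 52 mm wide (y), top 36 mm high, 1 mm below the plate. One 90-degree V runs the whole length along x in the middle of the top, 32 mm wide at the top. A stop plate 6 mm thick, 38 mm wide and 50 mm high closes its +x end (the end farther from the robot); the -x end is open. Origin: centre of the underside, on the bench; z up
- stop_face (a point): point on the V-block's stop, on the inner face that looks to -x of the V-block, where the axis of the bar meets it when the bar lies in the V: 55 mm along x from the V-block's origin, 39.8 mm above the bench. Axes as the V-block's. The bar set up properly has its axis through this point, parallel to x, its centre 60 mm to the -x side of it; its other end then sticks out 10 mm past the V-block's open end
- groove_block: steel forming block, fixed, 110 x 52 mm and 36 mm high like the V-block but with four small half-round grooves (5 to 11 mm) and no stop; against the other side of the plate. Not used. Origin: centre of the underside; z up
- punch_a: steel stamp punch, 75 mm long, 11 mm square, lying on the plate near the plate's far (+x) edge, roughly along the plate's y. Leave alone. Origin: middle of its underside; x along it
- punch_b: steel stamp punch, 68 mm long, 10 mm square, lying on the bench between the robot and the plate. Leave alone. Origin: middle of its underside; x along it
- planisher: hammer with wooden handle and two round flat faces, 260 mm long, head 88 mm, 29 mm high, lying on the bench behind the plate. Leave alone. Origin: half-way along, underside; x towards the head
- ball_pein: smaller ball-pein hammer, 240 mm long, head 83 mm, 29 mm high, lying on the bench beyond the block on the right (-y) side. Leave alone. Origin: half-way along, underside; x towards the head
- cuff: brass cuff, a ring 62 mm across and 26 mm high standing with its axis upright on the bench, far left of the plate. Leave alone. Origin: centre of its underside
- strip: flat brass strip 90 x 16 x 4 mm on the bench, near left. Leave alone. Origin: centre of its underside; x along it
- pliers: round-nose pliers with orange handles, 140 mm long, 13 mm high, on the bench beyond the block on the left (+y) side. Leave alone. Origin: under the pivot; x towards the jaws
- tin: round aluminium tin 67 mm across, 28 mm high, on the bench, far right. Leave alone. Origin: centre of its underside
Things that resemble listed ones, but are neither listed nor needed, are in the scene too. What is shaped like the bar but red is not meant. What is shaped like the vblock but blue is not meant.

How it is judged:
By the outcome, as a careful person would: the job done as asked, in the order asked, and still so for the second after the job is handed in, with the robot touching nothing.
It also fails if it takes over 54 s, if anything falls off the work surface, if the arm or the gripper's body presses on something with over 40 N, if the wrist force passes 120 N, or if a joint passes its speed limit or range.

## Working session

There is one attempt and no reset: what is moved stays moved. The work goes in short steps, Python scripts to look and compute and a tool call to move; the robot and the scene stay as the last step left them, time stands still between calls to the robot, and variables do not carry over. Pictures are saved under pics/ and viewed, and the job is handed in when it is done.

Besides the shell and the picture viewer there is one more tool, called after "Call:" as name(argument=value, ...) on one line, values as JSON. drive_tool: Moves the arm, as the interface text tells. Its arguments: {"type":"object","properties":{"steps":{"type":"array","items":{"type":"number"}},"squeeze":{"type":"number"}},"required":["steps"]}

```bash
ls; mkdir -p pics
python3 - <<'E'
from rig import sensors, eyes, job, robot
import cv2
for n in ["scene","top"]:
    cv2.imwrite(f"pics/{n}0.png",eyes.get_image(n)[:,:,::-1])
    c=eyes.calibration(n);print(n,c)
s=sensors.read_state();print(s)
E
```

```text
pics
scene {'fx': 456.42756051993706, 'fy': 456.42756051993706, 'cx': 254.17673458816083, 'cy': 193.89888200149392, 'R': array([[ 0.30644901,  0.95180786, -0.01227993],
       [ 0.71204525, -0.23777725, -0.66064631],
       [-0.63172824,  0.19371055, -0.75059687]]), 't': array([-0.20223781, -0.35526282,  1.37879381])}
top {'fx': 401.6720548771598, 'fy': 401.6720548771598, 'cx': 255.52050458010174, 'cy': 192.6375291247422, 'R': array([[ 0.01016789, -0.99961698, -0.02573921],
       [-0.99866393, -0.00884724, -0.05091249],
       [ 0.05066526,  0.02622249, -0.99837138]]), 't': array([0.03988356, 0.53998304, 1.05946257])}
{'time': 0.1, 'qpos': array([67.29363527, 24.44340683,  4.23201871, 92.04835868, -1.95192282,
       63.64402151, -3.8452267 ]), 'joint_velocities': array([ 0.06561196, -0.08446939, -0.02236379, -0.21011239, -0.04523797,
        0.0766314 ,  0.02901078]), 'effort': array([ 1.05626840e-02, -9.51525021e+01,  3.77312958e+00, -4.64402390e+01,
        1.99008227e-02,  6.41168052e-03,  7.33421302e-06]), 'tool_pos': array([ 0.16483915, -0.6543828 ,  0.40411346]), 'tool_rot': array([[ 9.69708202e-01,  2.44265967e-01, -3.73894653e-04],
       [ 2.44266230e-01, -9.69707644e-01,  1.04618335e-03],
       [-1.07021516e-04, -1.10582241e-03, -9.99999383e-01]]), 'force': array([-0.41669543, -0.14011183, -0.58864348]), 'ft_torque': array([0.0097772 , 0.00986742, 0.02186267]), 'grip_width': 0.08530740197248521}
```

View pics/top0.png

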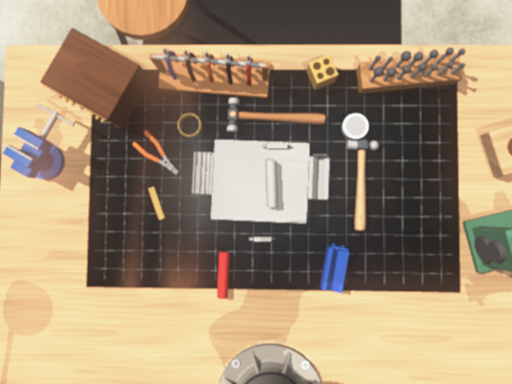

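View pics/scene0.png

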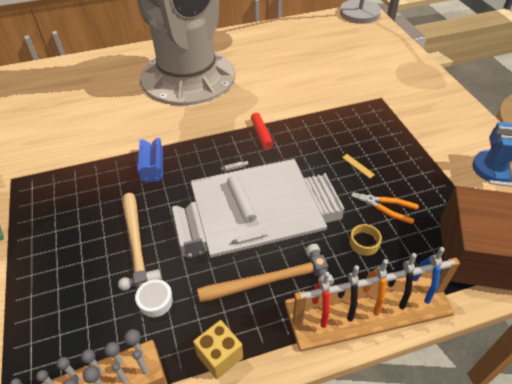

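The top view shows the plate at about (260,181). The steel V-block is on its right (-y) side at (319,177), and the grooved block is on the left at (202,173). The grey bar is at (271,184). The red bar at (223,275) and the blue V-block at (335,268) are decoys. Next I'll enlarge to confirm.

Run:
```python
import cv2
a=cv2.imread('pics/top0.png')[130:235,185:340]
cv2.imwrite('pics/top0c.png',cv2.resize(a,None,fx=5,fy=5,interpolation=cv2.INTER_CUBIC))
a=cv2.imread('pics/scene0.png')[150:270,165:350]
cv2.imwrite('pics/scene0c.png',cv2.resize(a,None,fx=4.3,fy=4.3,interpolation=cv2.INTER_CUBIC))
```

```text
(no output)
```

View pics/top0c.png

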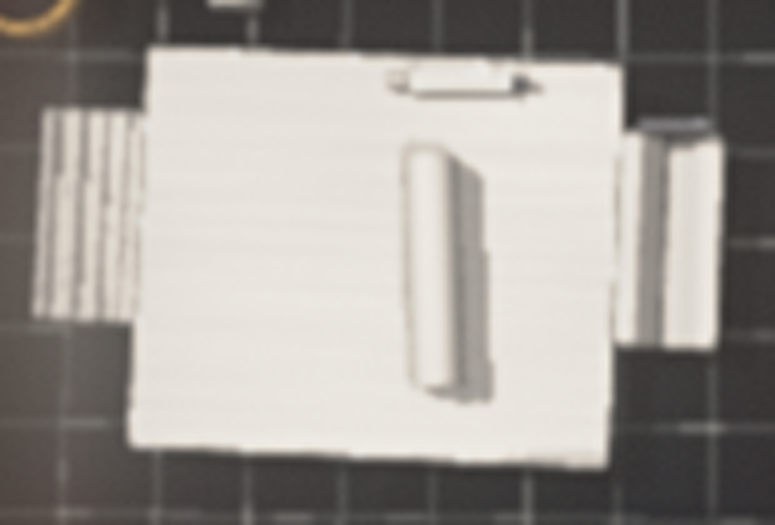

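View pics/scene0c.png

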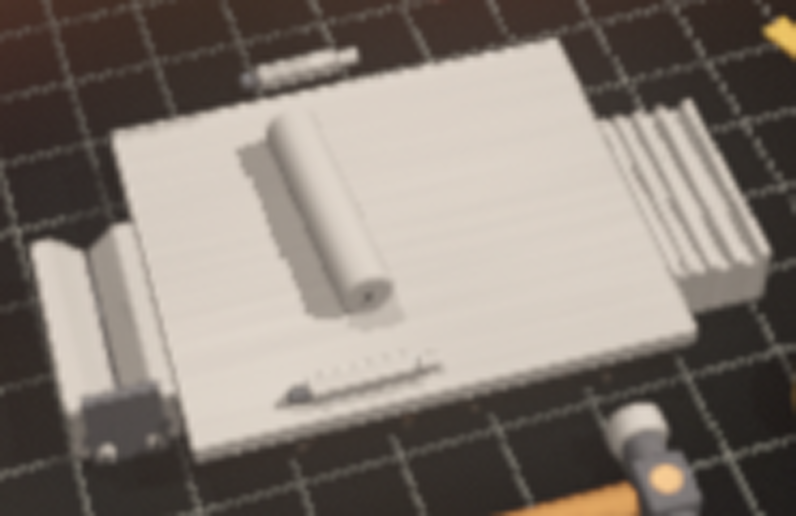

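```bash
cat > h.py <<'E'
import numpy as np
from rig import sensors, eyes, job, robot
import cv2
def unproj(c,uv,z):
    o=-c['R'].T@c['t']; d=c['R'].T@np.array([(uv[0]-c['cx'])/c['fx'],(uv[1]-c['cy'])/c['fy'],1])
    return o+d*(z-o[2])/d[2]
def proj(c,P):
    p=c['R']@np.array(P)+c['t']; return np.array([c['fx']*p[0]/p[2]+c['cx'],c['fy']*p[1]/p[2]+c['cy']])
E
python3 - <<'E'
from h import *
c=eyes.calibration('top');print('cam',-c['R'].T@c['t'])
def U(x,y,z): return unproj(c,((x+.5)/5-.5+185,(y+.5)/5-.5+130),z)
for n,x,y,z in [('TL',148,48,.037),('TR',622,66,.037),('BR',607,467,.037),('BL',130,446,.037),
 ('vBR',717,348,.036),('vBL',615,345,.036),('vTR',722,140,.036),('Vline',652,345,.022),('Vlinetop',655,138,.022),
 ('barL top',404,150,.051),('barLbot',412,388,.051),('barRtop',449,150,.051),('barRbot',457,388,.051),('barfar',428,145,.055),('barnear',434,393,.045)]:
    print(n,U(x,y,z).round(4))
s=eyes.calibration('scene')
def S(x,y,z): return unproj(s,((x+.5)/4.3-.5+165,(y+.5)/4.3-.5+150),z)
for n,x,y,z in [('TL far',200,461,.037),('far+y',697,340,.037),('near+y',558,40,.037),('near-y',114,130,.037),('bar endface far ctr',368,293,.051),('stoptopL',84,400,.05),('stoptopR',160,388,.05)]:
    print(n,S(x,y,z).round(4))
E
```

```text
cam [0.4851781  0.01686389 1.08625556]
TL [0.6788 0.155  0.037 ]
TR [ 0.6706 -0.0946  0.037 ]
BR [ 0.4606 -0.0876  0.037 ]
BL [0.4689 0.1612 0.037 ]
vBR [ 0.523  -0.1446  0.036 ]
vBL [ 0.5241 -0.0916  0.036 ]
vTR [ 0.632  -0.1471  0.036 ]
Vline [ 0.5248 -0.1125  0.022 ]
Vlinetop [ 0.6348 -0.1138  0.022 ]
barL top [0.6236 0.0193 0.051 ]
barLbot [0.5004 0.0141 0.051 ]
barRtop [ 0.6238 -0.004   0.051 ]
barRbot [ 0.5007 -0.009   0.051 ]
barfar [0.6258 0.007  0.055 ]
barnear [0.498  0.0027 0.045 ]
TL far [ 0.6769 -0.0947  0.037 ]
far+y [0.685  0.1506 0.037 ]
near+y [0.4705 0.1619 0.037 ]
near-y [ 0.4593 -0.0864  0.037 ]
bar endface far ctr [0.6179 0.0055 0.051 ]
stoptopL [ 0.6359 -0.1387  0.05  ]
stoptopR [ 0.6404 -0.1035  0.05  ]
```

Confirmed. The V-block with the single V and dark stop at its far (+x) end is on the -y side of the plate, and the bar is plain grey. I estimate the plate yaw at about -1.85° and the bar yaw at about +2.4°, with the bar's centre near (.561,.005). I'll move the hand over with the jaws along the bar, so both fingertips push it square.

Call:
drive_tool(steps=[0.085, 0.042, -0.044, 0, -0.16, 0.085, 0.084, -0.088, 0, -0.32, 0.085, 0.126, -0.132, 0, -0.48, 0.085, 0.168, -0.176, 0, -0.64, 0.085, 0.21, -0.22, 0, -0.8, 0.085, 0.252, -0.264, 0, -0.96, 0.085, 0.294, -0.308, 0, -1.12, 0.085, 0.336, -0.352, 0, -1.29], squeeze=30)

```text
time: 1.1
tool_pos: [0.4052, -0.2293, 0.4048]
tool_rot: [[0.029, 1.0, 0.0], [1.0, -0.029, -0.0], [-0.0, 0.0, -1.0]]
force: [1.3, -0.1, -0.3]
grip_width: 0.0851
```

Call:
drive_tool(steps=[0.085, 0.05, 0.026, 0.01, 0, 0.085, 0.1, 0.052, 0.02, 0, 0.085, 0.15, 0.078, 0.03, 0, 0.085, 0.2, 0.104, 0.03, 0, 0.085, 0.25, 0.13, 0.03, 0, 0.085, 0.29, 0.152, 0.03, 0.003, 0.085, 0.29, 0.152, 0.03, 0.003, 0.085, 0.29, 0.152, 0.03, 0.003])

```text
time: 2.1
tool_pos: [0.5663, 0.0532, 0.3743]
tool_rot: [[0.037, 0.999, -0.001], [0.999, -0.037, -0.0], [-0.0, -0.001, -1.0]]
force: [0.3, -0.5, 0.1]
grip_width: 0.085
```

Run:
```python
from h import *
c=eyes.calibration('wrist');print(c)
im=eyes.get_image('wrist'); np.save('w1.npy',im)
cv2.imwrite('pics/w1.png',cv2.resize(im[:,:,::-1],None,fx=1.5,fy=1.5))
im=eyes.get_image('top');cv2.imwrite('pics/t1.png',im[:,:,::-1])
```

```text
{'fx': 338.67451557401137, 'fy': 338.67451557401137, 'cx': 250.09349996135268, 'cy': 192.79063601210854, 'R': array([[ 0.99932946, -0.03657344, -0.00173806],
       [-0.03465975, -0.96020971,  0.27712092],
       [-0.01180417, -0.27687486, -0.96083348]]), 't': array([-0.56320871,  0.04221356,  0.37062702])}
```

View pics/w1.png

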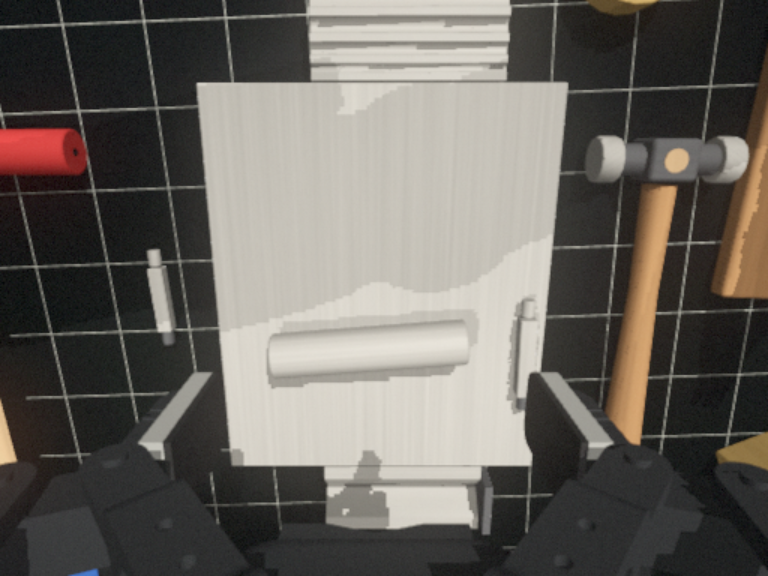

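Run:
```python
from h import *
c=eyes.calibration('wrist')
im=np.load('w1.npy')
def U(x,y,z): return unproj(c,((x+.5)/1.5-.5,(y+.5)/1.5-.5),z)
P={}
for n,x,y,z in [('p1',198,83,.037),('p2',566,83,.037),('p3',531,465,.037),('p4',231,465,.037),
 ('barnear up',269,337,.053),('barnear low',273,377,.049),('barfar up',465,320,.053),('barfar low',469,362,.049),('b n c',270,356,.051),('b f c',469,341,.051),
 ('vblock near corner',327,484,.036),('stop top corner',480,473,.05),('stop top corner outer',490,474,.05),('punchA tip',528,300,.045),('punch near edge',516,400,.045)]:
    P[n]=U(x,y,z); print(n,P[n].round(4))
ctr=sum(P[k] for k in['p1','p2','p3','p4'])/4
d=(P['p2']-P['p1']+P['p3']-P['p4']);yaw=np.degrees(np.arctan2(d[1],d[0]))
d2=(P['p2']-P['p3']+P['p1']-P['p4']);print(ctr,yaw,90-np.degrees(np.arctan2(-d2[0],d2[1]))-90)
b=P['b f c']-P['b n c'];print('bar yaw',np.degrees(np.arctan2(b[1],b[0])),np.linalg.norm(b),(P['b f c']+P['b n c'])/2)
cv2.imwrite('pics/w1c.png',cv2.resize(im[200:384,150:360,::-1],None,fx=3.2,fy=3.2,interpolation=cv2.INTER_CUBIC))
```

```text
p1 [0.4698 0.1579 0.037 ]
p2 [0.6767 0.1499 0.037 ]
p3 [ 0.6686 -0.0983  0.037 ]
p4 [ 0.4594 -0.0905  0.037 ]
barnear up [0.4989 0.01   0.053 ]
barnear low [ 0.4979 -0.0187  0.049 ]
barfar up [0.6187 0.0166 0.053 ]
barfar low [ 0.6222 -0.013   0.049 ]
b n c [ 0.4978 -0.0034  0.051 ]
b f c [0.6217 0.002  0.051 ]
vblock near corner [ 0.5252 -0.1092  0.036 ]
stop top corner [ 0.6305 -0.0939  0.05  ]
stop top corner outer [ 0.6372 -0.0949  0.05  ]
punchA tip [0.6587 0.0253 0.045 ]
punch near edge [ 0.654 -0.043  0.045]
[0.56862907 0.02977289 0.037     ] -2.1622509490551147 2.136441249816528
bar yaw 2.4851074933101738 0.12395135492264552 [ 0.55975913 -0.00069135  0.051     ]
```

View pics/w1c.png

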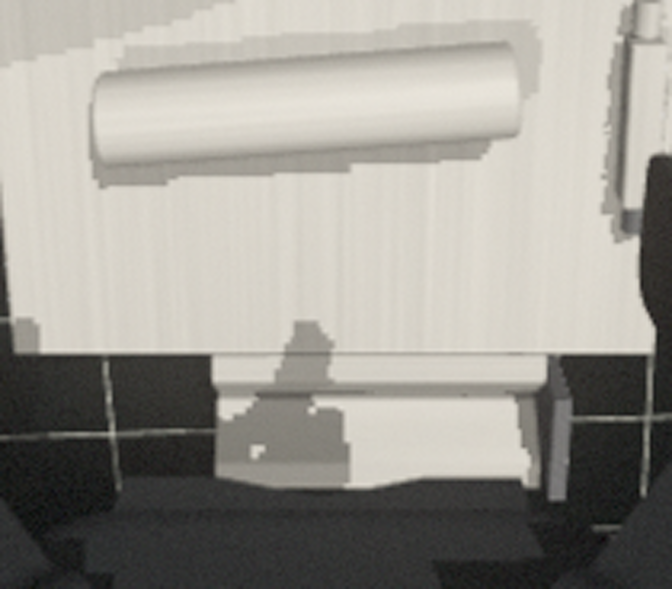

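Run:
```python
from h import *
c=eyes.calibration('wrist')
def U(x,y,z): return unproj(c,((x+.5)/3.2-.5+150,(y+.5)/3.2-.5+200),z)
for a in [(213,386,.036),(546,384,.036),(549,400,.05),(549,498,.05),(570,398,.05),(217,476,.036),(533,488,.036)]: print(a,U(*a).round(4))
s=eyes.calibration('scene')
# predicted plate/vblock in scene & top for hypothesis
ps=np.array([.569,.032]);
for yaw in (-2.0,):
    y=np.radians(yaw);ex=np.array([np.cos(y),np.sin(y)]);ey=np.array([-ex[1],ex[0]])
    for cx in (-.152,):
        v=ps+ey*cx
        print('V line at s=0',v,'ex',ex)
        for p in ([.5252,-.1092],[.6305,-.0939],[.523,-.1446],[.6359,-.1387],[.6404,-.1035],[.56,.002],[.620,.0045]):
            r=np.array(p)-ps; print(p,(r@ex).round(4),(r@ey).round(4))
```

```text
(213, 386, 0.036) [ 0.5237 -0.1064  0.036 ]
(546, 384, 0.036) [ 0.634  -0.1097  0.036 ]
(549, 400, 0.05) [ 0.6321 -0.1052  0.05  ]
(549, 498, 0.05) [ 0.6329 -0.1428  0.05  ]
(570, 398, 0.05) [ 0.6387 -0.1047  0.05  ]
(217, 476, 0.036) [ 0.5227 -0.1422  0.036 ]
(533, 488, 0.036) [ 0.6304 -0.1511  0.036 ]
V line at s=0 [ 0.56369528 -0.11990741] ex [ 0.99939083 -0.0348995 ]
[0.5252, -0.1092] -0.0388 -0.1426
[0.6305, -0.0939] 0.0659 -0.1237
[0.523, -0.1446] -0.0398 -0.1781
[0.6359, -0.1387] 0.0728 -0.1683
[0.6404, -0.1035] 0.0761 -0.1329
[0.56, 0.002] -0.0079 -0.0303
[0.62, 0.0045] 0.0519 -0.0257
```

Call:
drive_tool(steps=[0.085, 0, -0.005, 0.04, 0, 0.085, 0, -0.005, 0.08, 0, 0.085, 0, -0.005, 0.12, 0, 0.085, 0, -0.005, 0.15, 0, 0.085, 0, -0.005, 0.157, 0, 0.085, 0, -0.005, 0.157, 0, 0.085, 0, -0.005, 0.157, 0])

```text
time: 3.08
tool_pos: [0.562, 0.0536, 0.2191]
tool_rot: [[0.037, 0.999, 0.002], [0.999, -0.037, 0.0], [0.0, 0.002, -1.0]]
force: [-0.0, 0.4, -0.2]
grip_width: 0.0854
```

```bash
cat >> h.py <<'E'
def snap(tag,box=(180,145,350,280),f=4):
    im=eyes.get_image('scene'); x0,y0,x1,y1=box
    a=cv2.resize(im[y0:y1,x0:x1,::-1],None,fx=f,fy=f,interpolation=cv2.INTER_CUBIC)
    im=eyes.get_image('wrist'); np.save(f'w_{tag}.npy',im)
    b=cv2.resize(im[:,:,::-1],None,fx=1.5,fy=1.5)
    cv2.imwrite(f'pics/s_{tag}.png',a);cv2.imwrite(f'pics/w_{tag}.png',b)
    s=sensors.read_state();print(s['time'],s['tool_pos'].round(4),s['force'].round(2))
E
python3 -c "
from h import *
snap('2')"
```

```text
3.175 [0.5619 0.0536 0.2189] [-0.12 -0.1   0.07]
```

View pics/s_2.png

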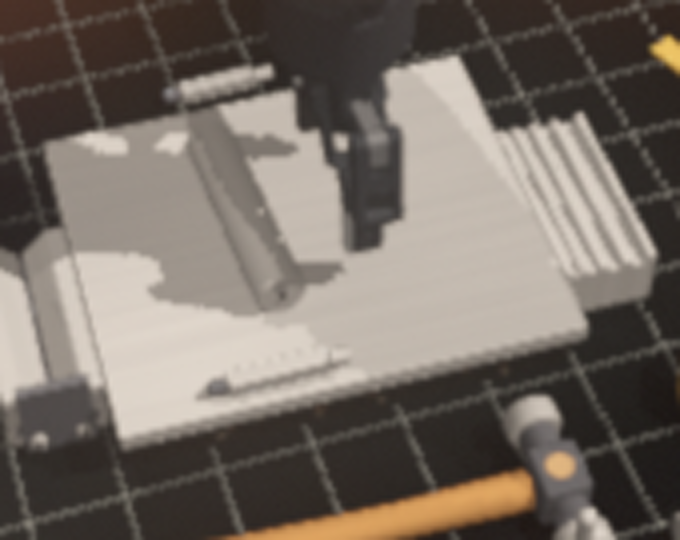

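View pics/w_2.png

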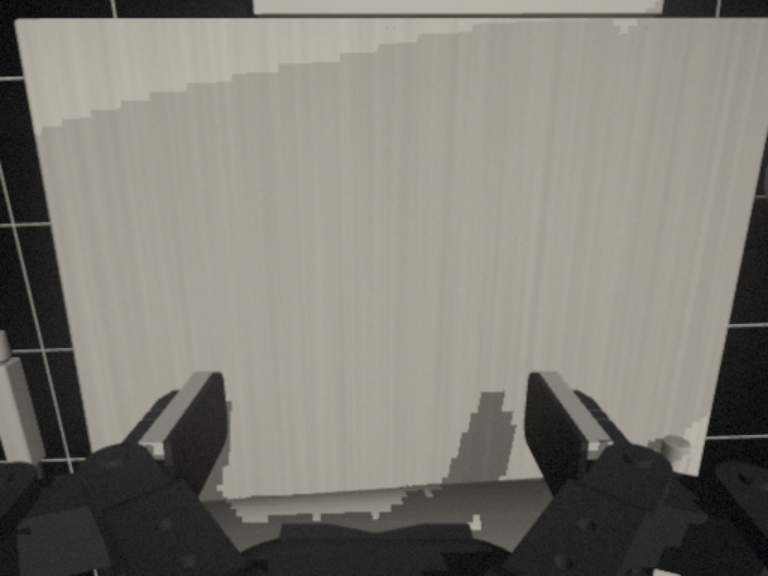

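The scene crop shows the far fingertip at about (362,247), clear of the bar. I'll check its height from the projection.

```bash
python3 -c "
from h import *
s=eyes.calibration('scene')
for x in (.604,.612,.618):
  for z in (.046,.059): print(x,z,((proj(s,[x,.052,z])-[180,145])*4).round(0))
w=eyes.calibration('wrist')
for x in (.6045,): 
  for z in (.046,.059): print('w',x,z,(proj(w,[x,.052+.011,z])*1.5).round(0))
"
```

```text
0.604 0.046 [356. 256.]
0.604 0.059 [357. 240.]
0.612 0.046 [361. 267.]
0.612 0.059 [362. 251.]
0.618 0.046 [365. 275.]
0.618 0.059 [365. 260.]
w 0.6045 0.046 [515. 345.]
w 0.6045 0.059 [528. 363.]
```

Call:
drive_tool(steps=[0.085, 0, 0, 0.008, 0, 0.085, 0, 0, 0.015, 0, 0.085, -0.007, 0, 0.016, 0, 0.085, -0.012, 0, 0.016, 0, 0.085, -0.017, 0, 0.016, 0, 0.085, -0.021, 0, 0.016, 0, 0.085, -0.025, 0, 0.016, 0, 0.085, -0.029, 0, 0.016, 0])

```text
time: 4.18
tool_pos: [0.5605, 0.0246, 0.2019]
tool_rot: [[0.037, 0.999, 0.0], [0.999, -0.037, 0.0], [0.0, 0.0, -1.0]]
force: [-0.5, 1.6, 0.4]
grip_width: 0.0851
```

```bash
python3 -c "
from h import *
snap('3')"
```

```text
4.275 [0.5604 0.0242 0.2017] [-0.08  0.64 -0.31]
```

View pics/s_3.png

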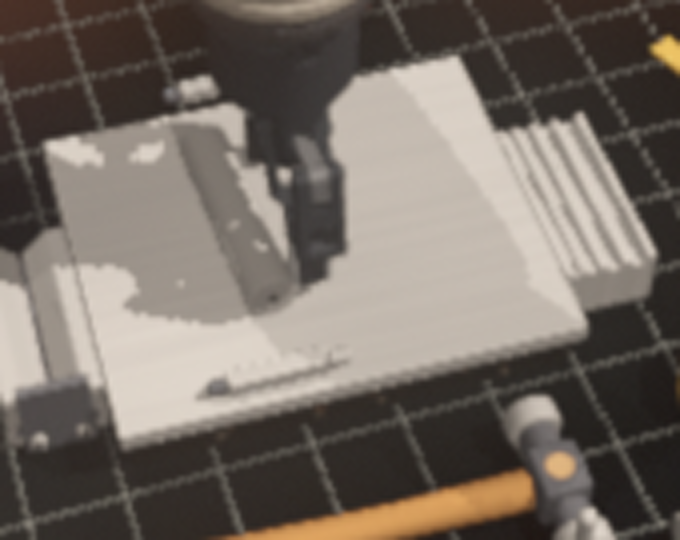

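View pics/w_3.png

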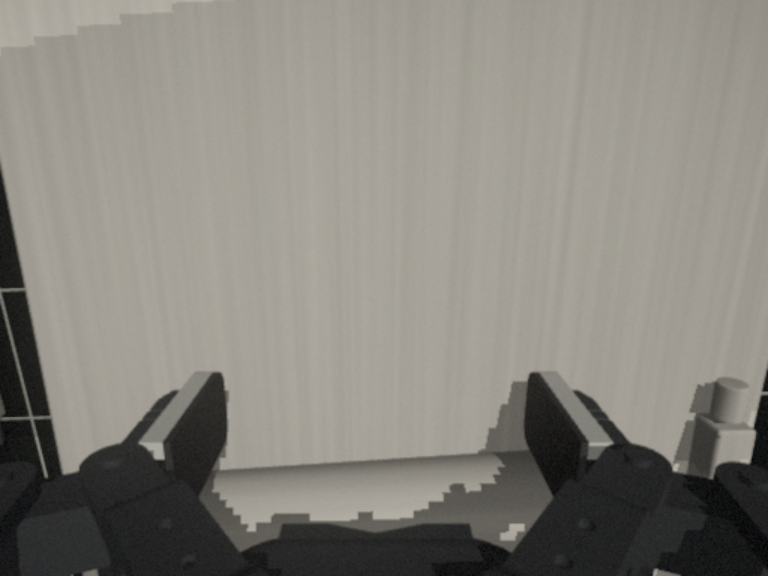

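Call:
drive_tool(steps=[0.085, -0.003, 0, 0, 0, 0.085, -0.007, 0, 0, 0, 0.085, -0.011, 0, 0, 0, 0.085, -0.015, 0, 0, 0, 0.085, -0.019, 0, 0, 0, 0.085, -0.023, 0, 0, 0, 0.085, -0.027, 0, 0, 0, 0.085, -0.03, 0, 0, 0])

```text
time: 5.28
tool_pos: [0.5593, -0.0056, 0.2017]
tool_rot: [[0.037, 0.999, -0.0], [0.999, -0.037, -0.0], [-0.0, -0.0, -1.0]]
force: [0.3, 0.8, 0.8]
grip_width: 0.0846
```

```bash
python3 -c "
from h import *
snap('4')"
```

```text
5.375 [ 0.5593 -0.0057  0.2017] [ 0.05  0.4  -0.6 ]
```

View pics/s_4.png

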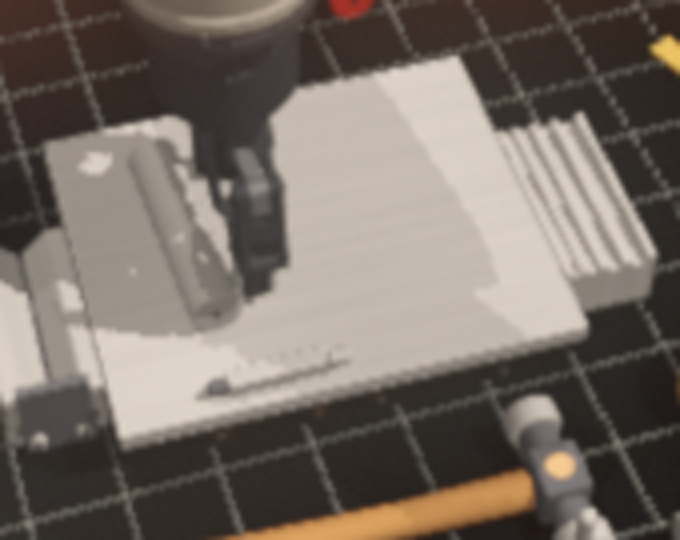

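View pics/w_4.png

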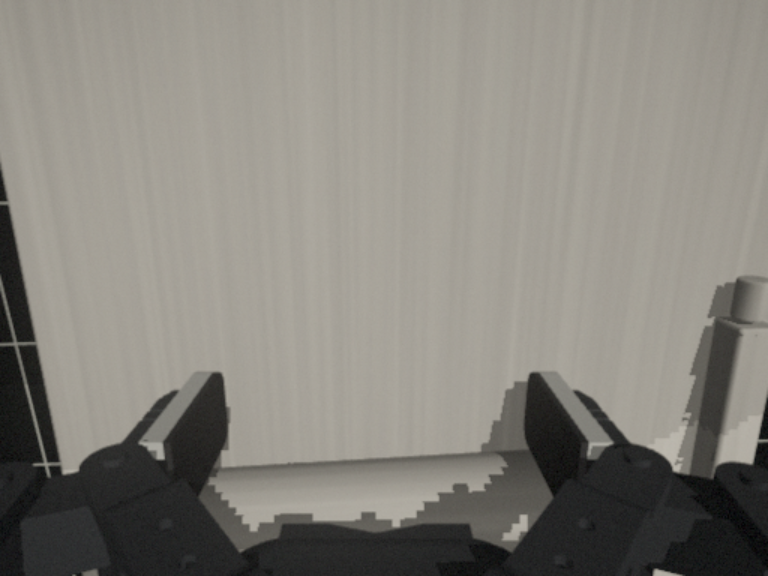

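```bash
python3 -c "
from h import *
s=eyes.calibration('scene')
def S(x,y,z): return unproj(s,((x+.5)/4-.5+180,(y+.5)/4-.5+145),z)
n=S(150,142,.058);f=S(215,316,.051);print('near top',n,'far face',f)
l1=S(134,155,.051);l2=S(192,316,.051);d=l2-l1;print(l1,l2,np.degrees(np.arctan2(d[1],d[0])))
p1=S(45,140,.037);p2=S(120,445,.037);d=p2-p1;print(p1,p2,np.degrees(np.arctan2(d[1],d[0])))
w=eyes.calibration('wrist')
def W(x,y,z): return unproj(w,((x+.5)/1.5-.5,(y+.5)/1.5-.5),z)
a=W(220,467,.056);b=W(540,451,.056);d=b-a;print(a,b,np.degrees(np.arctan2(d[1],d[0])))
# silhouette: use z of tangency
im=np.load('w_4.npy');cv2.imwrite('pics/w4c.png',cv2.resize(im[280:370,130:380,::-1],None,fx=3.2,fy=3.2,interpolation=cv2.INTER_CUBIC))
"
```

```text
near top [ 0.49851203 -0.03374244  0.058     ] far face [ 0.62165415 -0.03210076  0.051     ]
[ 0.49877598 -0.04355337  0.051     ] [ 0.61790829 -0.0433684   0.051     ] 0.08896133942356965
[ 0.45838225 -0.08684252  0.037     ] [ 0.67377328 -0.09695012  0.037     ] -2.686733882942263
[ 0.5180068  -0.01620485  0.056     ] [ 0.60145185 -0.01446093  0.056     ] 1.1972564779366575
```

View pics/w4c.png

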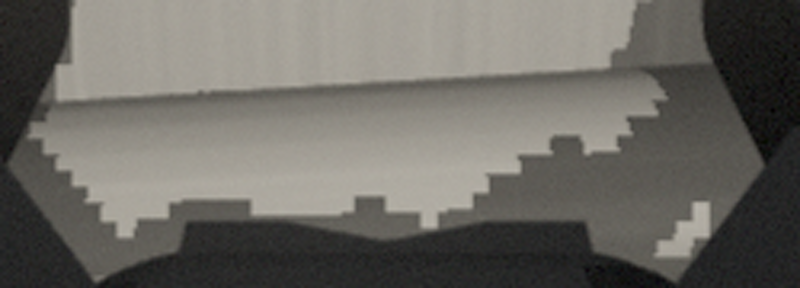

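The bar is rolling and still about 3° off square, slowly straightening with the far finger leading. There is about 16 mm to the stop. Continuing.

Call:
drive_tool(steps=[0.085, -0.003, 0, 0, 0, 0.085, -0.007, 0, 0, 0, 0.085, -0.012, 0, 0, 0, 0.085, -0.017, 0, 0, 0, 0.085, -0.022, 0, 0, 0, 0.085, -0.027, 0, 0, 0, 0.085, -0.031, 0, 0, 0, 0.085, -0.035, 0, 0, 0])

```text
time: 6.38
tool_pos: [0.558, -0.0405, 0.2017]
tool_rot: [[0.037, 0.999, 0.0], [0.999, -0.037, 0.0], [0.0, 0.0, -1.0]]
force: [-0.9, 1.1, -0.7]
grip_width: 0.0847
```

```bash
python3 -c "
from h import *
snap('5')"
```

```text
6.475 [ 0.558  -0.0407  0.2017] [0.21 0.76 0.29]
```

View pics/s_5.png

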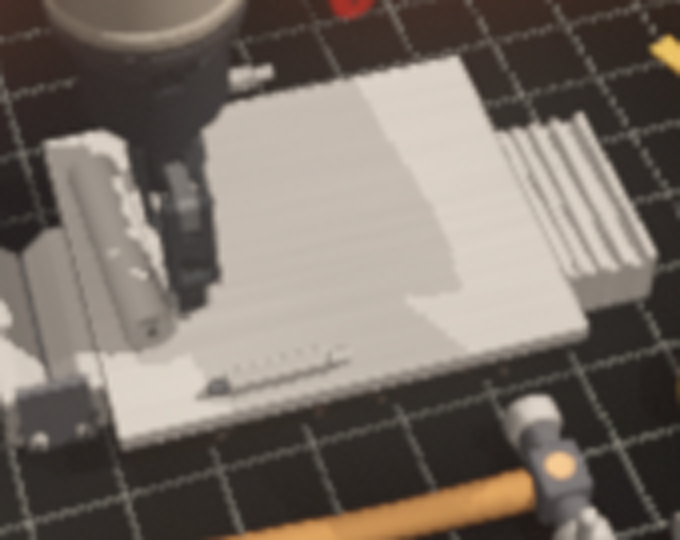

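View pics/w_5.png

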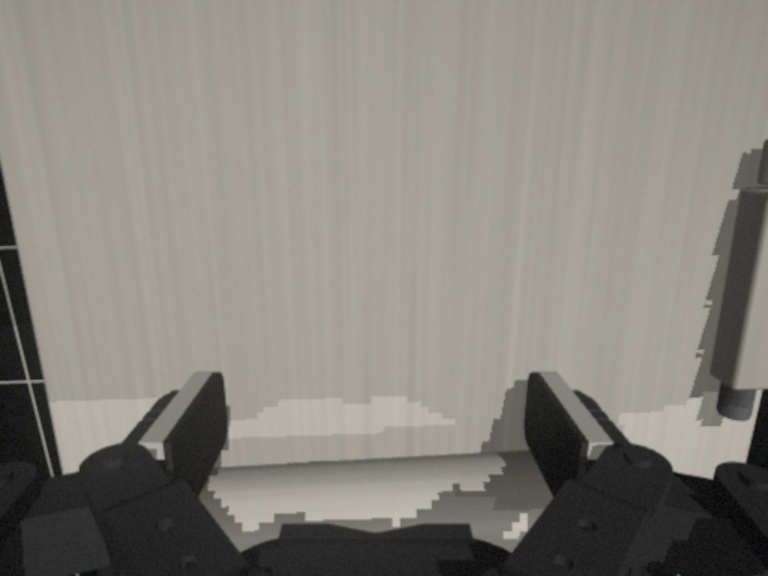

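Call:
drive_tool(steps=[0.085, -0.003, 0, 0, 0, 0.085, -0.007, 0, 0, 0, 0.085, -0.011, 0, 0, 0, 0.085, -0.015, 0, 0, 0, 0.085, -0.019, 0, 0, 0, 0.085, -0.023, 0, 0, 0, 0.085, -0.027, 0, 0, 0, 0.085, -0.03, 0, 0, 0])

```text
time: 7.48
tool_pos: [0.5569, -0.0705, 0.2017]
tool_rot: [[0.037, 0.999, -0.0], [0.999, -0.037, -0.0], [-0.0, -0.0, -1.0]]
force: [-1.4, 0.3, 0.3]
grip_width: 0.0851
```

```bash
python3 -c "
from h import *
snap('6',box=(160,145,330,280))"
```

```text
7.575 [ 0.5569 -0.0706  0.2017] [-0.33 -0.5   0.19]
```

View pics/s_6.png

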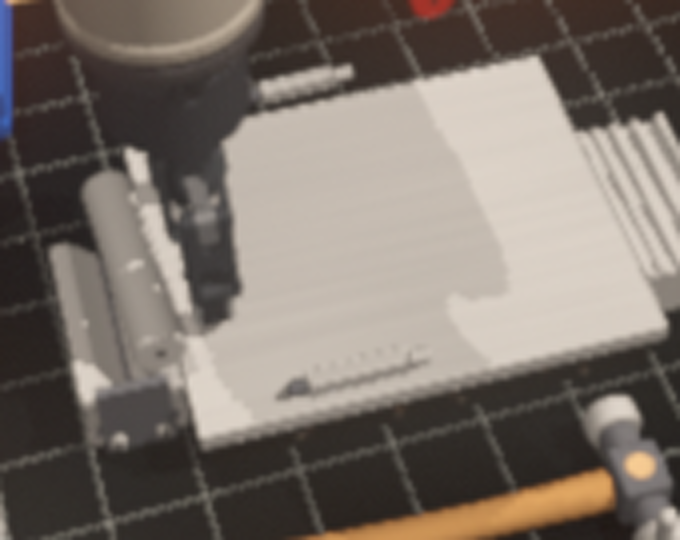

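View pics/w_6.png

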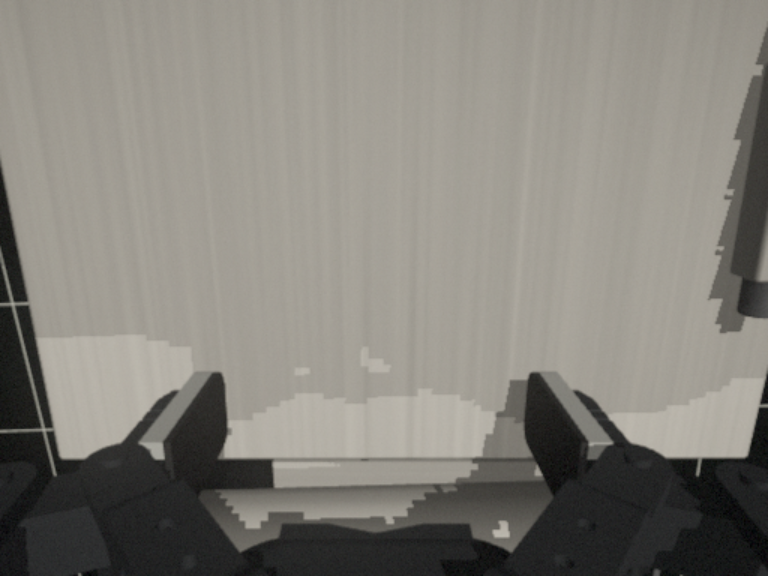

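The near end of the bar has left the plate onto the block's land at the V lip (scene crop bar end at (160,350), V bottom at about (125,370)). I'll nudge it on slowly.

Call:
drive_tool(steps=[0.085, -0.002, 0, 0, 0, 0.085, -0.004, 0, 0, 0, 0.085, -0.006, 0, 0, 0, 0.085, -0.008, 0, 0, 0, 0.085, -0.01, 0, 0, 0, 0.085, -0.012, 0, 0, 0, 0.085, -0.014, 0, 0, 0, 0.085, -0.014, 0, 0, 0])

```text
time: 8.57
tool_pos: [0.5564, -0.0844, 0.2017]
tool_rot: [[0.037, 0.999, 0.0], [0.999, -0.037, 0.0], [0.0, -0.0, -1.0]]
force: [0.4, 0.4, 0.2]
grip_width: 0.0854
```

```bash
python3 -c "
from h import *
snap('7',box=(160,145,330,280))"
```

```text
8.675 [ 0.5564 -0.0841  0.2018] [ 1.18 -0.91  0.28]
```

View pics/s_7.png

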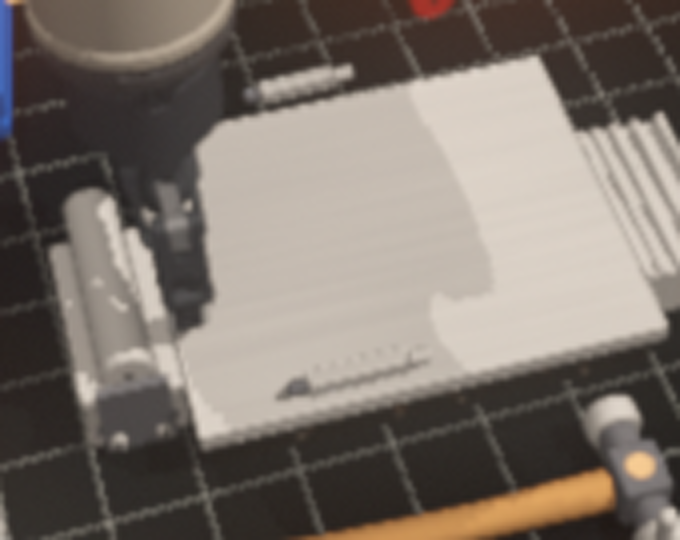

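View pics/w_7.png

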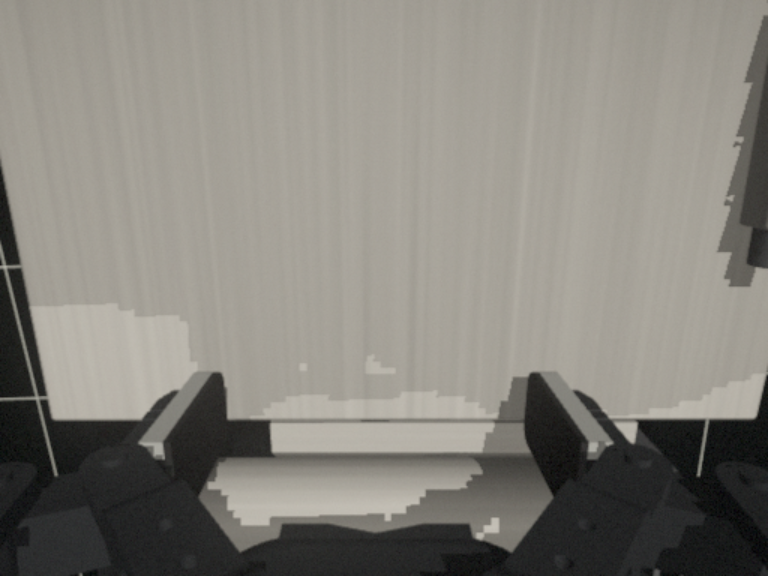

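The bar has dropped into the V and lies aligned: the wrist view shows its edge parallel to the block, and the scene view shows its end close to the stop. Next I'll back off, rise, go to the open end and close the fingers.

Call:
drive_tool(steps=[0.085, 0.02, 0, 0, 0, 0.085, 0.025, 0, -0.03, 0, 0.085, 0.025, 0, -0.07, 0, 0.04, 0.025, 0, -0.12, 0, 0.0, -0.005, -0.03, -0.13, 0, 0.0, -0.036, -0.07, -0.13, 0, 0.0, -0.036, -0.105, -0.13, 0, 0.0, -0.036, -0.105, -0.13, 0])

```text
time: 9.68
tool_pos: [0.4483, -0.1156, 0.3319]
tool_rot: [[0.037, 0.999, -0.001], [0.999, -0.037, -0.001], [-0.001, -0.001, -1.0]]
force: [0.3, 0.5, 0.3]
grip_width: 0.0001
```

```bash
python3 -c "
from h import *
snap('8',box=(160,145,330,280))
im=eyes.get_image('top');cv2.imwrite('pics/t8.png',cv2.resize(im[130:260,230:360,::-1],None,fx=4.5,fy=4.5,interpolation=cv2.INTER_CUBIC))"
```

```text
9.775 [ 0.4504 -0.1155  0.3321] [0.63 0.4  0.37]
```

View pics/s_8.png

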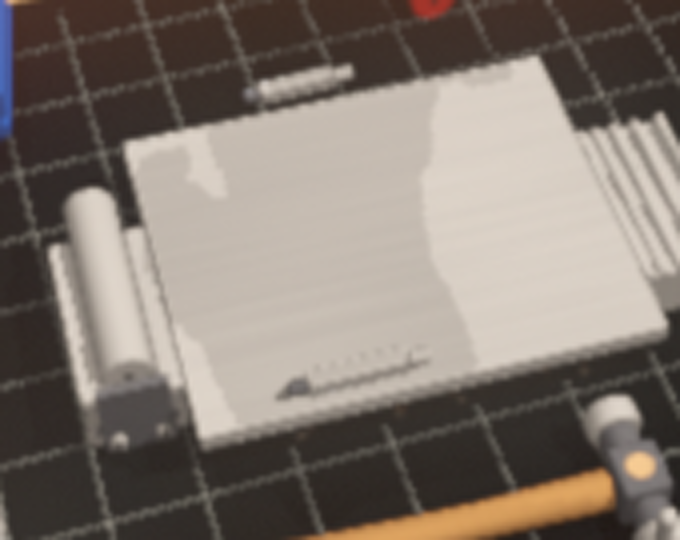

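View pics/w_8.png

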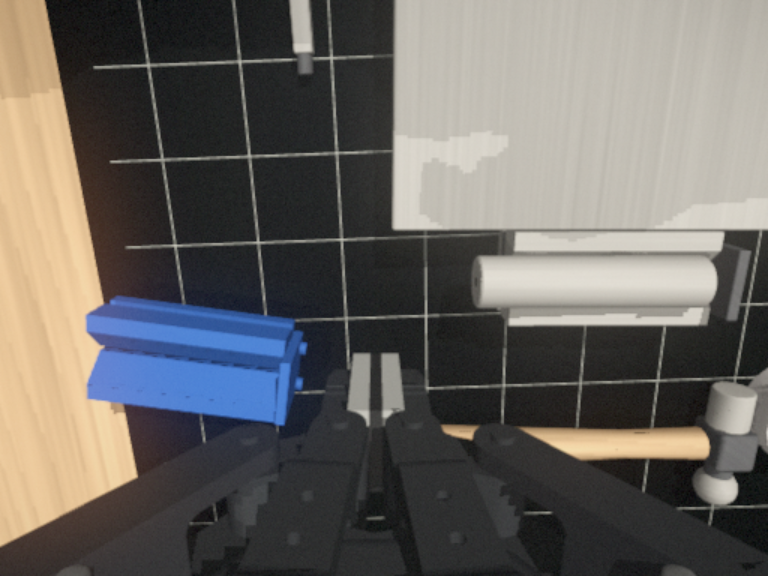

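View pics/t8.png

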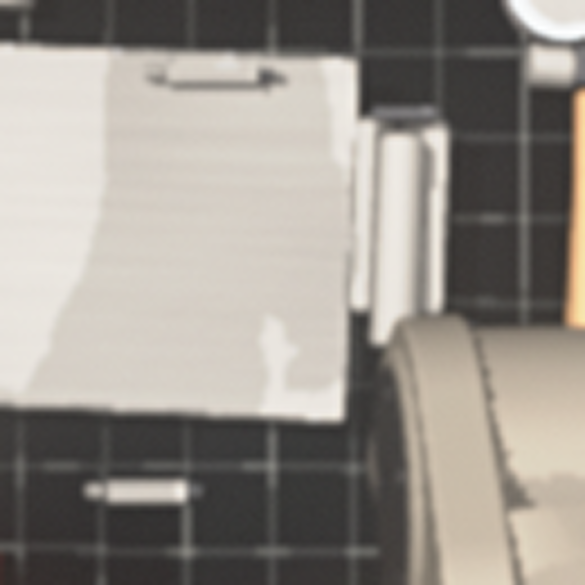

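```bash
python3 -c "
from h import *
w=eyes.calibration('wrist')
def W(x,y,z): return unproj(w,((x+.5)/1.5-.5,(y+.5)/1.5-.5),z).round(4)
for n,a in dict(near=(477,282,.0398),nearedgeL=(472,282,.0398),neartop=(478,256,.045),nearbot=(482,307,.035),far=(715,281,.0398),stop=(719,275,.05),stop2=(716,316,.05),blue=(305,350,.04),blue2=(295,320,.05),vnear1=(506,250,.036),vnear2=(510,325,.036), fingL=(350,355,.16),fingR=(400,355,.16)).items(): print(n,W(*a))
"
```

```text
near [ 0.5049 -0.1191  0.0398]
nearedgeL [ 0.5022 -0.119   0.0398]
neartop [ 0.5041 -0.1038  0.045 ]
nearbot [ 0.5089 -0.1349  0.035 ]
far [ 0.6317 -0.1231  0.0398]
stop [ 0.6263 -0.117   0.05  ]
stop2 [ 0.6281 -0.1392  0.05  ]
blue [ 0.4104 -0.1548  0.04  ]
blue2 [ 0.4081 -0.1335  0.05  ]
vnear1 [ 0.5207 -0.1031  0.036 ]
vnear2 [ 0.5244 -0.1456  0.036 ]
fingL [ 0.4435 -0.1069  0.16  ]
fingR [ 0.4585 -0.1075  0.16  ]
```

Wrist view: the bar's near end is at (477,282), about x .504, y -.1195. About 8–9 mm is left to the stop. I'll descend behind the end with closed fingers, then approach.

Call:
drive_tool(steps=[0, -0.002, 0.003, 0.04, 0, 0, -0.002, 0.005, 0.09, 0, 0, -0.002, 0.005, 0.12, 0, 0, -0.002, 0.005, 0.128, 0, 0, -0.002, 0.012, 0.128, 0, 0, -0.002, 0.02, 0.128, 0, 0, -0.002, 0.027, 0.128, 0, 0, -0.002, 0.03, 0.128, 0])

```text
time: 10.82
tool_pos: [0.4808, -0.1195, 0.2043]
tool_rot: [[0.037, 0.999, 0.001], [0.999, -0.037, -0.0], [-0.0, 0.001, -1.0]]
force: [-0.4, 0.4, -0.9]
grip_width: 0.0002
```

```bash
python3 -c "
from h import *
snap('9',box=(160,145,330,280))"
```

```text
10.925 [ 0.4804 -0.1194  0.204 ] [-0.07  0.19  0.28]
```

View pics/w_9.png

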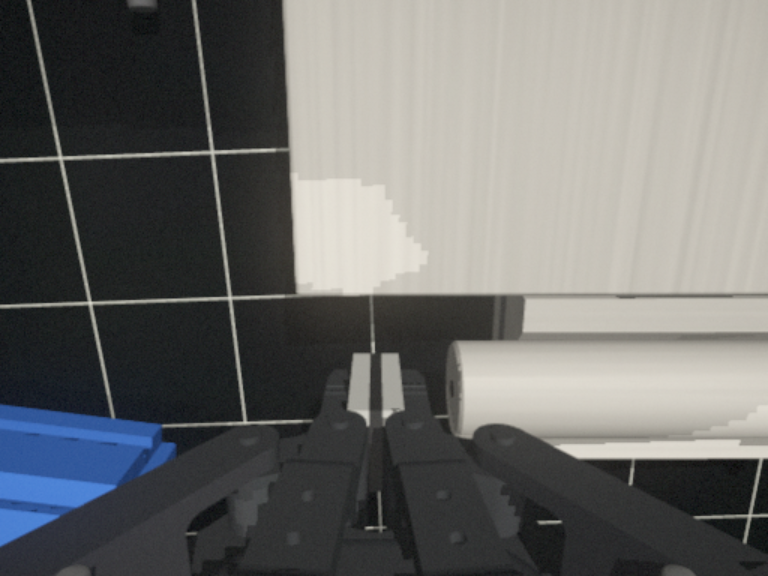

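View pics/s_9.png

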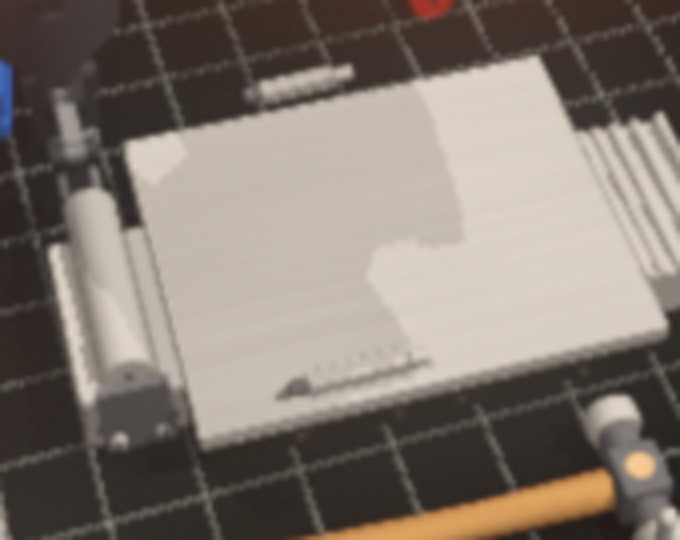

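Call:
drive_tool(steps=[0, 0, 0.003, 0, 0, 0, 0, 0.006, 0, 0, 0, 0, 0.008, 0, 0, 0, 0, 0.01, 0, 0, 0, 0, 0.012, 0, 0, 0, 0, 0.013, 0, 0, 0, 0, 0.014, 0, 0])

```text
time: 11.8
tool_pos: [0.494, -0.1199, 0.2036]
tool_rot: [[0.037, 0.999, -0.0], [0.999, -0.037, 0.0], [0.0, -0.0, -1.0]]
force: [-3.3, -1.0, 0.4]
grip_width: 0.0
```

```bash
python3 -c "
from h import *
snap('10',box=(160,145,330,280))"
```

```text
11.9 [ 0.4941 -0.1199  0.2037] [-1.51 -0.19 -1.23]
```

View pics/w_10.png

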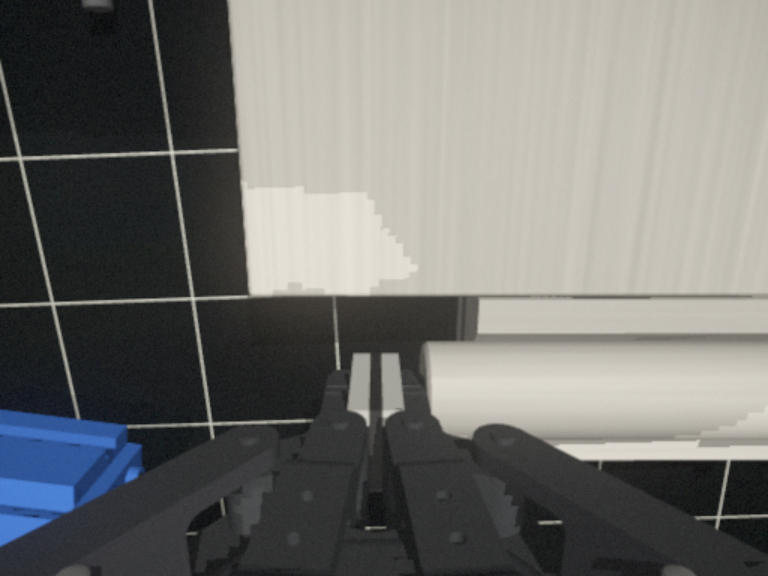

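Call:
drive_tool(steps=[0, 0, 0.001, 0, 0, 0, 0, 0.002, 0, 0, 0, 0, 0.003, 0, 0, 0, 0, 0.004, 0, 0])

```text
time: 12.4
tool_pos: [0.4981, -0.12, 0.2037]
tool_rot: [[0.037, 0.999, 0.0], [0.999, -0.037, 0.0], [0.0, 0.0, -1.0]]
force: [-1.9, -0.0, -1.0]
grip_width: -0.0
```

Call:
drive_tool(steps=[0, 0, 0.001, 0, 0, 0, 0, 0.002, 0, 0])

```text
time: 12.65
tool_pos: [0.4999, -0.1201, 0.2037]
tool_rot: [[0.037, 0.999, -0.0], [0.999, -0.037, 0.0], [0.0, -0.0, -1.0]]
force: [-6.4, -0.3, 1.0]
grip_width: 0.0002
```

Call:
drive_tool(steps=[0, 0, 0.0005, 0, 0, 0, 0, 0.001, 0, 0])

```text
time: 12.9
tool_pos: [0.5003, -0.1201, 0.2035]
tool_rot: [[0.037, 0.999, -0.002], [0.999, -0.037, -0.0], [-0.0, -0.002, -1.0]]
force: [-11.7, 0.8, 6.1]
grip_width: -0.0001
```

```bash
python3 -c "
from h import *
snap('11',box=(160,145,330,280))"
```

```text
13.0 [ 0.5002 -0.1201  0.2035] [-9.72  0.98  4.65]
```

View pics/w_11.png

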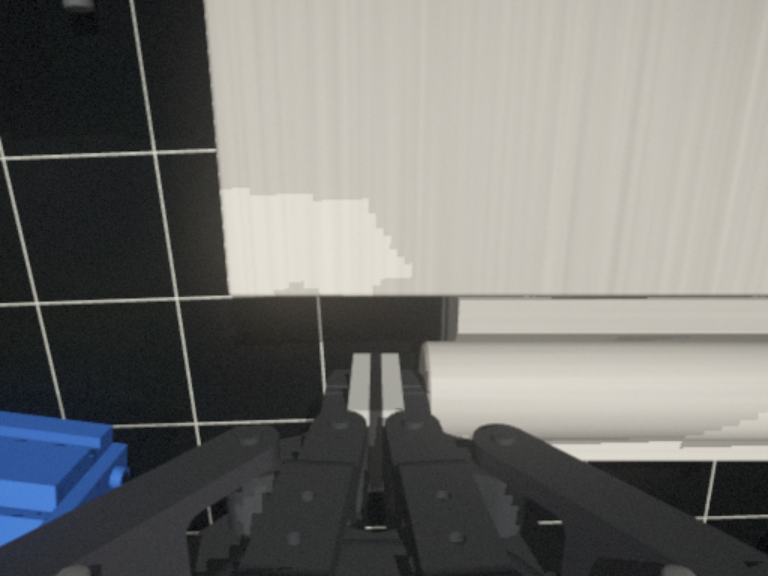

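View pics/s_11.png

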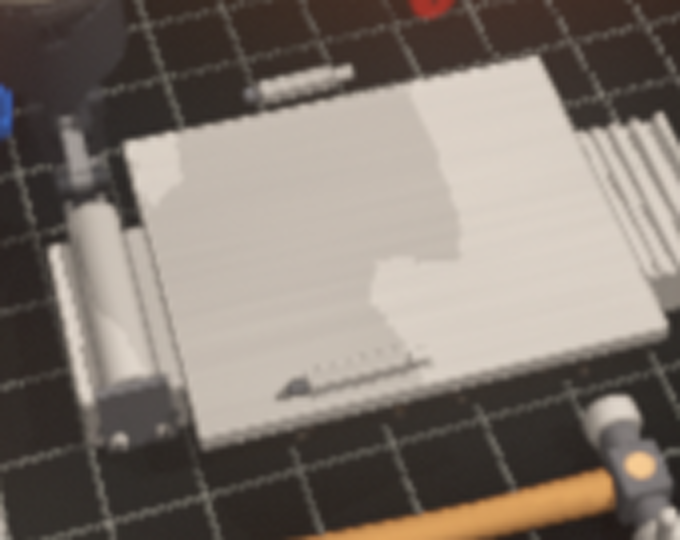

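The force rose sharply (2 → 6 → 12 N) and the tool stopped advancing, so the bar is hard on the stop. The scene view shows no gap at (130,375). Backing straight off, then up.

Call:
drive_tool(steps=[0, 0, -0.002, 0, 0, 0, 0, -0.008, 0, 0, 0, 0, -0.02, 0, 0, 0, 0, -0.03, -0.01, 0, 0, 0, -0.03, -0.05, 0, 0, 0, -0.03, -0.1, 0, 0, 0, -0.03, -0.13, 0, 0, 0, -0.03, -0.13, 0])

```text
time: 14.0
tool_pos: [0.4711, -0.1191, 0.3364]
tool_rot: [[0.038, 0.999, 0.004], [0.999, -0.038, -0.002], [-0.002, 0.004, -1.0]]
force: [-0.7, -0.1, -1.5]
grip_width: -0.0
```

```bash
python3 -c "
from h import *
snap('12',box=(160,145,330,280))
w=eyes.calibration('wrist');im=np.load('w_12.npy')
cv2.imwrite('pics/w12c.png',cv2.resize(im[120:250,240:512,::-1],None,fx=2.9,fy=2.9,interpolation=cv2.INTER_CUBIC))"
```

```text
14.1 [ 0.4705 -0.1191  0.334 ] [-0.57  0.1  -0.06]
```

View pics/w12c.png

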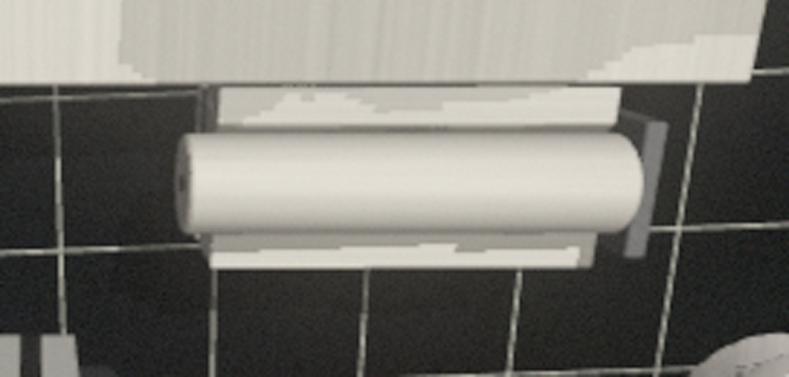

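View pics/s_12.png

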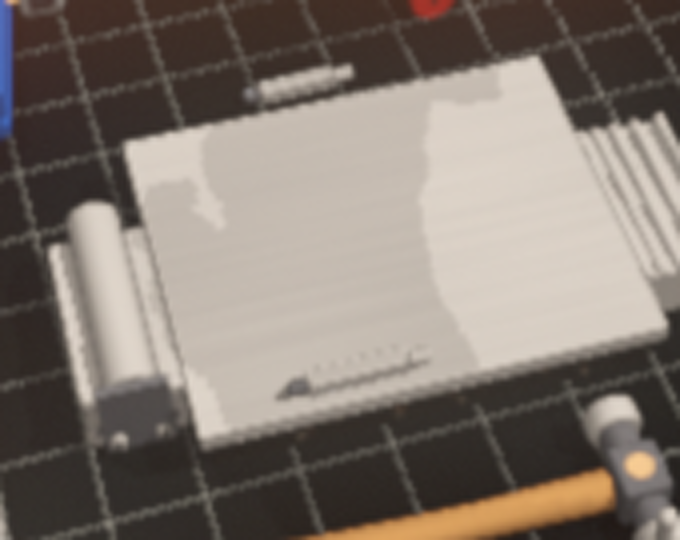

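The bar sits in the V, parallel to it, with its far end against the stop at crop (645,183). It overhangs the open end by about 30–36 px, roughly 8–10 mm. The hand is clear.

```bash
python3 -c "
from h import *
print(sensors.read_state()['joint_velocities'].round(2));print(job.sign_off())"
```

```text
[-0.38  1.55  0.4   0.44  0.15 -0.13 -0.19]
the job is handed in; nothing more can be done
None
```

The bar is in the V-block with its end against the stop. The hand is clear, and I handed the job in at about 14 s.

- **Rolling:** I rolled it sideways across the plate with both open fingertips, and it dropped into the V. It stayed about 3° off square for most of the roll and straightened as it dropped in. It passed clear of the stop.
- **Endways push:** I pushed it along the V with the closed fingers until the force rose from 2 to 6 to 12 N and the hand stopped advancing. Then I backed straight off and lifted.
- **Last checks:** The wrist and scene pictures show the bar parallel in the V with no visible gap at the stop. It overhangs the open end by about 8–10 mm in the picture, against the 10 mm expected. The wrist force was near zero. Nothing else looked moved in the areas pictured, but I did not check every piece on the bench.
- **Disagreement:** Position estimates from the different cameras differed by a few millimetres, more than the stated 2 mm, so I judged contact at the stop mainly by the force.

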